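# Make up the titration kit and the balance-check kit

## Robot

A 7-joint arm with a two-finger parallel gripper is mounted at the origin on the work surface. World frame = base frame: x ahead of the robot, y to its left, z up, the work surface at z = 0. Lengths are in m, angles in rad, forces in N, time in s.
With the tool pointing down it reaches from about 0.4 to 0.85 m from the base axis. Payload 10.4 kg.
Tool frame: the origin (TCP) lies on the centre line of the jaws, within the pads' length; the fingertips stand 8 mm ahead of it and the grasp point (between the pads) lies 11 mm behind it (r.finger_overhang is the distance from the TCP to the fingertips, in m); z points along the fingers, y is the line along which they close (so a half turn about z gives the same grasp; the last joint's range is limited). The gripper opens to 87 mm and grips with 3 to 60 N. Pads are 19 mm wide; open, the fingers measure 117 mm over their backs; the gripper's body (75 mm by 190 mm) begins 51 mm behind the grasp point.
Start: joints at [-1.322, 0.332, -0.065, 1.46, 0.022, 1.35, -0.088], TCP at [0.168, 0.602, 0.231] pointing down, gripper open.
Joint ranges: [-2.6, 2.6], [-0.5, 2.12], [-1.47, 1.34], [0.16, 2.42], [-1.27, 4.41], [0.06, 2.06], [-2.6, 2.6]. Speed limits (rad/s): [2.22, 2.22, 2.79, 2.79, 3.14, 3.14, 3.14].

## Interface

Orientations are given as a unit quaternion [x, y, z, w].
In Python, from bench import r, vision gives the robot as it stands.
- The arm moves only by the tool drive_tool, never from a script. Its argument "series" is a list of rows, each a list of 2 entries, a list of its own where there are three numbers: the shift along the world's x, y, z in cm, then the turn about the world's z in degrees. A call has exactly 10 rows; each row shifts and turns the commanded pose from where the row before left it; what a row does not reach is not made up. A row lasts 1/8 s, in which the tool goes at most 62.5 mm and 10.7 degrees, less where a joint would pass 70% of its speed; a pose out of reach is approached as far as the arm can. A call with a gripper value outside its range is refused whole. "hand" is the closure, from 0 (fully open) to 1 (shut), set as the call begins (left out, the last holds). The fingers move at their own pace and stop on an object; "newtons" is the grip in N (left out, the last holds). Time passes only in rows, so rows that do not move let the fingers close, or fill a call up. It gives the time, the measured TCP pose, the force, the opening and the grip force at its end, in the units of the state.
- r.read_state(): the state, without advancing time (a new reading comes with each control period).
- vision.camera(name): name is "scene" or "top" or "wrist"; returns a dict with "color" (420x560x3 uint8, red, green, blue), "intrinsics" (3x3 intrinsics, pixels), "R" (3x3) and "t" (3): a world point X has camera coordinates R X + t; the wrist camera has in their place "mount" (4x4, takes a point from camera to tool coordinates, whose origin is the TCP and whose axes are the flange's). Camera axes: x right, y down, z forward; pixel columns grow to the right and rows downward; lengths in m; the calibration is good to about 2 mm. A picture is of the moment at which its call begins: read the wrist's pose just before it. There is no depth.
- r.close_job(): hands the job in; it is judged then, once.
The state is a dict: "time": time; "joint_positions": joint angles; "joint_vel": joint speeds; "joint_torque": joint torques, N m; "ee_pos": TCP position; "eef_rot": TCP orientation; "ft_force": force on the tool from outside, world axes, zero at the start; "torque": the same for the moment, N m; "width": finger opening in m; "grip_force": force on a finger pad.
Only numpy, scipy, OpenCV 4.12 (cv2) and the standard library are available. Lean on these libraries where they do the work, as an engineer would, in place of code of your own. Each camera call takes 0.05 s, during which the arm holds its last target. There are 200 camera calls.

## Task

Make up two kits from the stock on the lab bench: in the blue tray stand the white-capped amber bottle in the bay with the black pad and the red-capped white bottle in the bare bay; in the yellow tray stand the steel weight on the black pad and the green glass jar with the blue lid in the bare bay. Set everything down gently, upright and flat on the bay floor, without dropping it. Leave the black-capped and green-capped bottles, the flask and the bowl where they are.

Things in the scene. Friction and masses are not known exactly. Their poses are not given: they have to be found in the camera images.
- amber_white_mid (a point): Loose upright round bottle, 75 mm tall: body 40 mm diameter up to 48 mm, sloping shoulder, then a screw cap 27 mm diameter over the top 20 mm; about 70 g. Brown amber glass with a white cap. Goes in the blue tray, pad bay. The point is its centre, half-way up (37.5 mm above its base); z up along the bottle.
- amber_black_mid (a point): Loose upright round bottle, 75 mm tall: body 40 mm diameter up to 48 mm, sloping shoulder, then a screw cap 27 mm diameter over the top 20 mm; about 70 g. Brown amber glass with a black cap. Stays where it is. The point is its centre, half-way up (37.5 mm above its base); z up along the bottle.
- drop_red_mid (a point): Loose upright round bottle, 75 mm tall: body 40 mm diameter up to 48 mm, sloping shoulder, then a screw cap 27 mm diameter over the top 20 mm; about 70 g. White plastic with a red cap. Goes in the blue tray, bare bay. The point is its centre, half-way up (37.5 mm above its base); z up along the bottle.
- drop_green_mid (a point): Loose upright round bottle, 75 mm tall: body 40 mm diameter up to 48 mm, sloping shoulder, then a screw cap 27 mm diameter over the top 20 mm; about 70 g. White plastic with a green cap. Stays where it is. The point is its centre, half-way up (37.5 mm above its base); z up along the bottle.
- weight_mid (a point): Loose shiny grey steel calibration weight, 66 mm tall: cylinder 38 mm diameter up to 48 mm, neck 18 mm diameter, round knob 28 mm diameter over the top 11 mm; about 400 g. Goes in the yellow tray, pad bay. The point is its centre, half-way up (33 mm above its base); z up.
- jar_mid (a point): Loose squat green glass jar with a flat blue lid, 65 mm tall: glass 48 mm diameter up to 50 mm, lid 50 mm diameter over the top 15 mm; about 110 g. Goes in the yellow tray, bare bay. The point is its centre, half-way up (32.5 mm above its base); z up.
- tray_blue: Fixed blue plastic tray, at any yaw, 164 mm along its x, 84 mm along its y; walls 14 mm high, 4 mm thick. A cross wall makes two bays, each 76 x 76 mm inside, centred 40 mm from the origin along its x: the bay at +x has a black rubber pad, the bay at -x is bare. Floor and pad surface 4 mm above the bench. Origin: centre of the underside, on the bench.
- tray_yellow: Fixed yellow plastic tray, at any yaw, 164 mm along its x, 84 mm along its y; walls 14 mm high, 4 mm thick. A cross wall makes two bays, each 76 x 76 mm inside, centred 40 mm from the origin along its x: the bay at +x has a black rubber pad, the bay at -x is bare. Floor and pad surface 4 mm above the bench. Origin: centre of the underside, on the bench.
- flask_mid (a point): Bystander: clear glass conical flask with a black stopper, 72 mm diameter at the foot, 86 mm tall, loose, beyond the trays. The point is half-way up (43 mm above its base). Leave alone.
- bowl_mid (a point): Bystander: white porcelain bowl, 90 mm diameter, 50 mm tall, loose, beyond the trays. The point is half-way up (25 mm above its base). Leave alone.
Mind the look-alikes: they are no part of the job. There is more than one size of the part that bears jar_mid; the job needs the middle-sized.

How it is judged:
By the outcome, as a careful person would: the job done as asked, in the order asked, and still so for the second after the job is handed in, with the robot touching nothing.
It also fails if it takes over 125 s, if anything falls off the work surface, if the arm or the gripper's body presses on something with over 40 N, if the wrist force passes 120 N, or if a joint passes its speed limit or range.

## Working session

There is one attempt and no reset: what is moved stays moved. The work goes in short steps, Python scripts to look and compute and a tool call to move; the robot and the scene stay as the last step left them, time stands still between calls to the robot, and variables do not carry over. Pictures are saved under pics/ and viewed, at most 14 in all, crops included, and the job is handed in when it is done.

Besides the shell and the picture viewer there is one more tool, called after ">>>" as name(argument=value, ...) on one line, values as JSON. drive_tool: Moves the arm, as the interface text tells. Its arguments: {"type":"object","properties":{"series":{"type":"array"},"hand":{"type":"number"},"newtons":{"type":"number"}},"required":["series"]}

```bash
ls; mkdir -p pics; python3 - <<'E'
from bench import r, vision
import cv2,pickle
s=r.read_state(); print(s)
d={}
for n in("scene","top","wrist"):
    c=vision.camera(n); d[n]=c
    cv2.imwrite(f"pics/{n}0.png",cv2.cvtColor(c["color"],cv2.COLOR_RGB2BGR))
    print(n,{k:v for k,v in c.items() if k!="color"})
d["s"]=s
pickle.dump(d,open("d0.pkl","wb"))
E
```

```text
pics
{'time': 0.0, 'joint_positions': array([-1.3215993 ,  0.33287256, -0.06470864,  1.46092913,  0.02163355,
        1.34989109, -0.08849168]), 'joint_vel': array([-0.00203665, -0.00079279, -0.00017671, -0.00144419,  0.00010205,
       -0.00019013,  0.00099827]), 'joint_torque': array([-1.69835497e-03, -6.23242307e+01,  2.36539106e-02, -3.89896131e+01,
       -6.14504912e-02,  3.98410053e-02,  1.80387410e-04]), 'ee_pos': array([0.16770118, 0.60169909, 0.22975935]), 'eef_rot': array([ 1.35458472e-01,  9.90782776e-01, -7.00092541e-04, -4.81521375e-05]), 'ft_force': array([ 0.03223346, -0.5328676 , -0.25222219]), 'torque': array([-0.01147565, -0.0323224 , -0.01556482]), 'grip_force': 0.0, 'width': 0.0866627085650656}
scene {'intrinsics': array([[395.81787842,   0.        , 279.47412028],
       [  0.        , 395.81787842, 210.08601575],
       [  0.        ,   0.        ,   1.        ]]), 'R': array([[ 0.78937988,  0.61372924,  0.01469113],
       [ 0.36349927, -0.44798114, -0.8168116 ],
       [-0.49471981,  0.65011486, -0.57671742]]), 't': array([-0.41968082, -0.15803381,  1.0405990
[... 206 characters left out ...]
0.99989828,  0.00381565],
       [-0.97669171,  0.01260646, -0.2142764 ],
       [ 0.21420651, -0.00667154, -0.97676561]]), 't': array([0.01147549, 0.54526995, 0.79027043])}
wrist {'intrinsics': array([[326.43848644,   0.        , 277.4368546 ],
       [  0.        , 326.43848644, 206.55931508],
       [  0.        ,   0.        ,   1.        ]]), 'mount': array([[-7.97056635e-04, -9.64101949e-01, -2.65531158e-01,
         7.32410389e-02],
       [ 9.99999468e-01, -5.94677111e-04, -8.42563451e-04,
         9.89578827e-04],
       [ 6.54411764e-04, -2.65531688e-01,  9.64101911e-01,
        -1.54550143e-01],
       [ 0.00000000e+00,  0.00000000e+00,  0.00000000e+00,
         1.00000000e+00]])}
```

View pics/scene0.png

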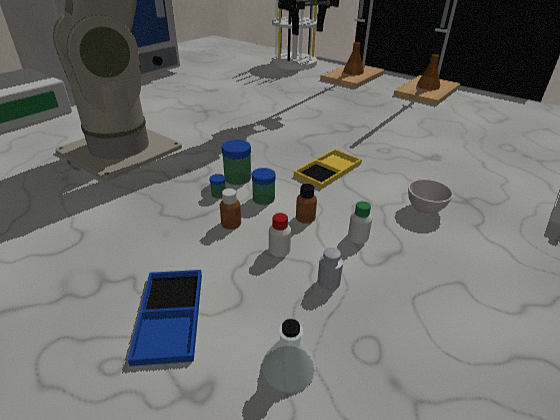

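View pics/top0.png

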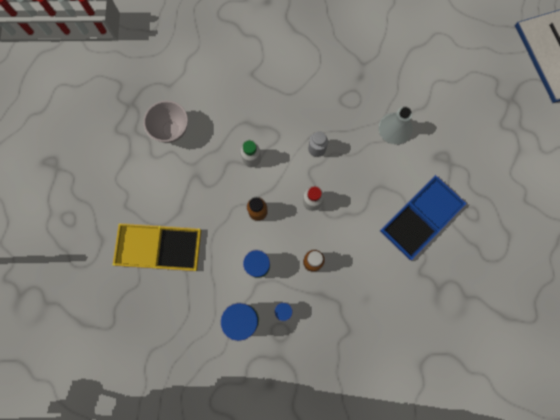

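The scene picture shows three blue-lidded jars: large (237,160), middle (263,186), small (217,185). The white-cap amber bottle is at (230,210), the red cap at (280,235) and the weight at (330,270). In the top view the middle jar is at (257,264), the white cap at (315,258), the red cap at (314,193), the weight at (318,140), the blue tray at (423,217) and the yellow tray at (157,247).

```bash
python3 - <<'E'
import cv2
a=cv2.imread("pics/top0.png")[100:370,100:480]; cv2.imwrite("pics/topc.png",cv2.resize(a,None,fx=2.1,fy=2.1,interpolation=cv2.INTER_CUBIC))
a=cv2.imread("pics/scene0.png")[140:370,120:380]; cv2.imwrite("pics/scenec.png",cv2.resize(a,None,fx=2.6,fy=2.6,interpolation=cv2.INTER_CUBIC))
E
```

```text
(no output)
```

View pics/topc.png

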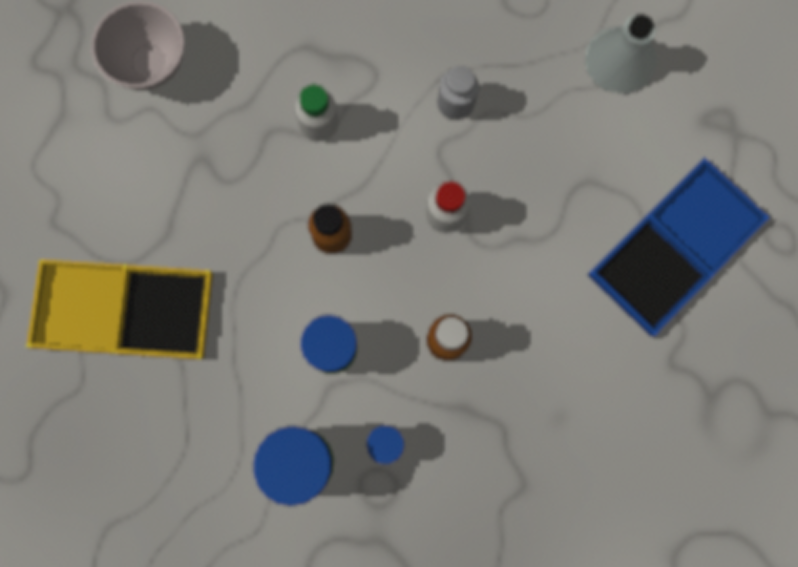

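View pics/scenec.png

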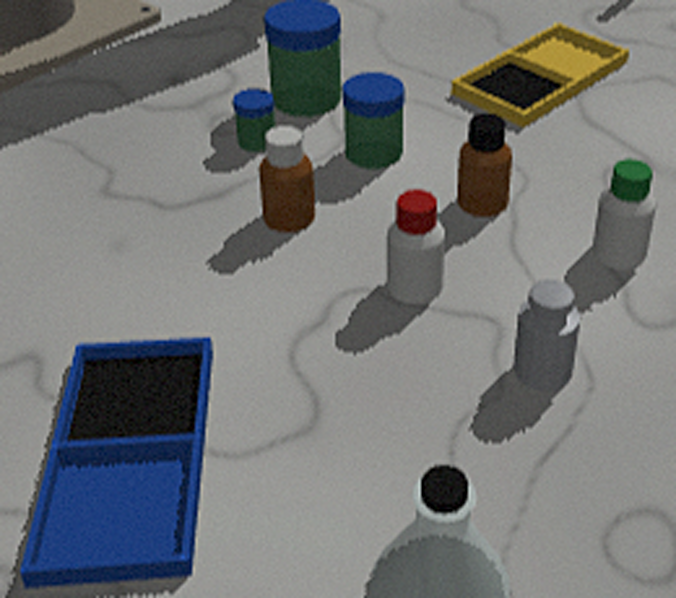

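The crops give the cap-top centres. In the top crop they are white (452,332), red (450,196), knob (461,80) and lid (329,344). In the scene crop they are white (285,135), red (418,199), knob (553,293) and lid (374,86). The tray rim corners are readable in both.

```bash
cat > geo.py <<'E'
import numpy as np,pickle
from scipy.spatial.transform import Rotation as Ro
d=pickle.load(open("d0.pkl","rb"))
def ray(K,R,t,p):
    v=R.T@np.linalg.solve(K,[p[0],p[1],1]); return -R.T@t,v
def cray(n,p): c=d[n]; return ray(c["intrinsics"],c["R"],c["t"],p)
def tri(rays):
    A=np.zeros((3,3));b=np.zeros(3)
    for o,v in rays:
        v=v/np.linalg.norm(v);P=np.eye(3)-np.outer(v,v);A+=P;b+=P@o
    x=np.linalg.solve(A,b)
    return x,max(np.linalg.norm(np.cross(x-o,v/np.linalg.norm(v))) for o,v in rays)
def atz(r,z): o,v=r; return o+v*(z-o[2])/v[2]
def wcam(c,s):
    Rt=Ro.from_quat(s["eef_rot"]).as_matrix();M=c["mount"]
    Rw=Rt@M[:3,:3];o=Rt@M[:3,3]+s["ee_pos"]
    return Rw.T,-Rw.T@o
E
cat > m.py <<'E'
from geo import *
T=lambda p:(100+(p[0]+.5)/2.1-.5,100+(p[1]+.5)/2.1-.5); S=lambda p:(120+(p[0]+.5)/2.6-.5,140+(p[1]+.5)/2.6-.5)
np.set_printoptions(precision=4,suppress=True)
for n,a,b,h in [("white",(452,332),(285,135),.075),("red",(450,196),(418,199),.075),("weight",(461,80),(553,293),.066),("jar",(329,344),(374,86),.065)]:
    r1,r2=cray("top",T(a)),cray("scene",S(b)); print(n,*tri([r1,r2]),atz(r1,h),atz(r2,h))
for n,h,A,B in [("blue",.014,[(705,158),(771,216),(655,336),(589,274)],[(24,576),(189,576),(211,340),(77,347)][:0]),("yellow",.014,[(40,261),(211,270),(204,358),(28,347)],[])]:
    P=np.array([atz(cray("top",T(p)),h) for p in A]); print(n,P[:,:2],"c",P.mean(0))
    print([np.linalg.norm(P[i]-P[(i+1)%4]) for i in range(4)])
for n,A,B in [("blue",[(705,158),(771,216),(655,336),(589,274)],[(24,570),(189,571),(211,340),(79,346)]),("yellow",[(40,261),(211,270),(204,358),(28,347)],[(628,51),(521,117),(454,84),(559,26)])]:
    # same order not assumed: match nearest at z=.014
    PA=[cray("top",T(p)) for p in A]
    for b in B:
        rb=cray("scene",S(b)); k=min(PA,key=lambda q:np.linalg.norm(atz(q,.014)-atz(rb,.014)))
        print(n,*tri([k,rb]),atz(rb,.014)[:2])
E
python3 m.py
```

```text
white [ 0.4484 -0.0496  0.0756] 0.0009386295417038797 [ 0.4478 -0.0503  0.075 ] [ 0.4483 -0.0482  0.075 ]
red [ 0.5706 -0.0512  0.0754] 0.0012417106931843784 [ 0.5698 -0.052   0.075 ] [ 0.5711 -0.0498  0.075 ]
weight [ 0.6849 -0.0654  0.0656] 0.0013070432964121812 [ 0.6836 -0.0661  0.066 ] [ 0.6859 -0.0647  0.066 ]
jar [0.4409 0.0584 0.0654] 0.001716894751669727 [0.4397 0.0572 0.065 ] [0.4415 0.0604 0.065 ]
blue [[ 0.6203 -0.3064]
 [ 0.5615 -0.365 ]
 [ 0.4478 -0.2446]
 [ 0.5073 -0.1864]] c [ 0.5342 -0.2756  0.014 ]
[np.float64(0.0829876670584749), np.float64(0.16554258333307495), np.float64(0.08325269116660627), np.float64(0.1648638076852678)]
yellow [[0.5266 0.3343]
 [0.5158 0.1719]
 [0.433  0.1762]
 [0.4454 0.3401]] c [0.4802 0.2556 0.014 ]
[np.float64(0.1627521001274853), np.float64(0.08290411151180899), np.float64(0.1643760144128869), np.float64(0.08141266404641902)]
blue [ 0.5617 -0.3624  0.0168] 0.0015687355159527165 [ 0.5607 -0.3605]
blue [ 0.6224 -0.3077  0.0086] 0.0009151986881446943 [ 0.6263 -0.3091]
blue [ 0.5084 -0.1862  0.0113] 0.0010291735997768761 [ 0.5115 -0.1873]
blue [ 0.4487 -0.2437  0.0133] 0.0014177063141926876 [ 0.4505 -0.2431]
yellow [0.528  0.3357 0.0125] 0.0012760332924639482 [0.5298 0.3345]
yellow [0.5153 0.1715 0.012 ] 0.001183226914799912 [0.5163 0.1675]
yellow [0.4348 0.178  0.012 ] 0.002089138269022506 [0.438 0.177]
yellow [0.4468 0.3423 0.0107] 0.0013271320572614826 [0.4506 0.3379]
```

>>> drive_tool(series=[[[2.9, -3.8, 0], 2], [[2.9, -3.8, 0], 2], [[2.9, -3.8, 0], 2], [[2.9, -3.8, 0], 2], [[2.9, -3.8, 0], 2], [[2.9, -3.8, 0], 2], [[2.9, -3.8, 0], 2], [[2.9, -3.8, 0], 1.6], [[0.6, -4.4, 0], 0], [[0.6, -4.4, 0], 0]], hand=0, newtons=15)

```text
time: 1.4
ee_pos: [0.4119, 0.2085, 0.2303]
eef_rot: [-0.0, 1.0, -0.0, -0.0]
ft_force: [0.7, 0.1, 1.2]
width: 0.0868
grip_force: 0.0
```

>>> drive_tool(series=[[[0.6, -4.4, 0], 0], [[0.6, -4.4, 0], 0], [[0.6, -4.4, 0], 0], [[0.6, -4.4, 0], 0], [[0.6, -4.4, 0], 0], [[0.6, -4.4, 0], 0], [[0, 0, 0], 0], [[0, 0, 0], 0], [[0, 0, 0], 0], [[0, 0, 0], 0]])

```text
time: 2.65
ee_pos: [0.4478, -0.0531, 0.2305]
eef_rot: [-0.001, 1.0, 0.0, -0.0]
ft_force: [1.1, -1.2, 0.3]
width: 0.087
grip_force: 0.0
```

```bash
cat > w.py <<'E'
import sys,cv2
from geo import *
from bench import r,vision
s=r.read_state();c=vision.camera("wrist");R,t=wcam(c,s);K=c["intrinsics"]
pickle.dump(dict(K=K,R=R,t=t),open(f"w_{sys.argv[1]}.pkl","wb"))
cv2.imwrite(f"pics/w_{sys.argv[1]}.png",cv2.cvtColor(c["color"],cv2.COLOR_RGB2BGR))
print(s["time"],s["ee_pos"],s["eef_rot"],s["joint_positions"].round(2))
for n,p in [("white",(.4484,-.0496,.075)),("red",(.5706,-.0512,.075)),("weight",(.685,-.0654,.066)),("jar",(.4409,.0584,.065)),("tcp-bench",(*s["ee_pos"][:2],0))]:
    q=K@(R@np.array(p)+t); print(n,(q[:2]/q[2]).round(1))
E
python3 w.py a
```

```text
2.65 [ 0.44776334 -0.05311402  0.23054154] [-9.98835114e-04  9.99999498e-01  6.05287787e-05 -4.70630999e-05] [-0.56 -0.1   0.55  1.92  0.05  1.3   1.55]
white [280.1 195. ]
red [278.2 305.6]
weight [266.2 386. ]
jar [388.2 185.5]
tcp-bench [276.7 180. ]
```

View pics/w_a.png

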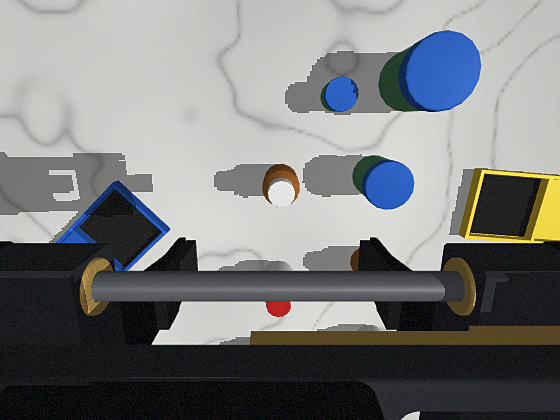

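The wrist view shows the white cap at (281,193) against a predicted (280,195), and the jar lid at (388,185) as predicted. The estimates hold to about 1.5 mm, so I descend.

>>> drive_tool(series=[[[0, 0.4, -4], 0], [[0, 0, -4], 0], [[0, 0, -4], 0], [[0, 0, -4], 0], [[0, 0, -2], 0], [[0, 0, -1.8], 0], [[0, 0, -1], 0], [[0, 0, 0], 0], [[0, 0, 0], 0], [[0, 0, 0], 0]])

```text
time: 3.95
ee_pos: [0.4483, -0.0498, 0.0232]
eef_rot: [-0.0, 1.0, 0.0, 0.001]
ft_force: [0.1, 0.6, 0.1]
width: 0.0871
grip_force: 0.0
```

>>> drive_tool(series=[[[0, 0, 0], 0], [[0, 0, 0], 0], [[0, 0, 0], 0], [[0, 0, 0], 0], [[0, 0, 0], 0], [[0, 0, 0], 0], [[0, 0, 0], 0], [[0, 0, 0], 0], [[0, 0, 0], 0], [[0, 0, 0], 0]], hand=1, newtons=15)

```text
time: 5.2
ee_pos: [0.4478, -0.0499, 0.0226]
eef_rot: [-0.0, 1.0, 0.0, -0.0]
ft_force: [0.5, 0.3, -0.4]
width: 0.0395
grip_force: 15.0
```

>>> drive_tool(series=[[[0, 0, 2], 0], [[0, 0, 3], 0], [[0, 0, 3], 0], [[0, 0, 3], 0], [[0.9, -3.0, 0], 0], [[1.2, -4.0, 0], 0], [[1.2, -4.0, 0], 0], [[1.2, -4.0, 0], 0], [[0.9, -3.0, 0], 0], [[0.5, -1.6, 0], 0]])

```text
time: 6.45
ee_pos: [0.5066, -0.2474, 0.1323]
eef_rot: [0.001, 1.0, -0.0, -0.0]
ft_force: [0.5, 0.6, -1.6]
width: 0.0397
grip_force: 15.0
```

>>> drive_tool(series=[[[0, 0, 0], 0], [[0, 0, -2], 0], [[0, 0, -3], 0], [[0, 0, -3], 0], [[0, 0, -1], 0], [[0, 0, -0.5], 0], [[0, 0, 0], 0], [[0, 0, 0], 0], [[0, 0, 0], 0], [[0, 0, 0], 0]])

```text
time: 7.7
ee_pos: [0.5069, -0.2459, 0.0379]
eef_rot: [-0.0, 1.0, 0.0, 0.0]
ft_force: [0.5, -0.2, -1.8]
width: 0.0392
grip_force: 15.0
```

```bash
python3 - <<'E'
from bench import r,vision
import cv2
c=vision.camera("scene");cv2.imwrite("pics/s1.png",cv2.resize(cv2.cvtColor(c["color"],cv2.COLOR_RGB2BGR)[150:410,60:320],None,fx=2.2,fy=2.2,interpolation=cv2.INTER_CUBIC))
print(r.read_state())
E
```

```text
{'time': 7.75, 'joint_positions': array([-0.1847966 ,  0.45791347,  0.67671556,  1.85521825, -0.34786552,
        0.94877558,  2.2189362 ]), 'joint_vel': array([ 1.15855370e-05,  2.15438561e-03, -5.02571617e-04,  1.01089865e-03,
       -2.72230906e-04,  2.91179779e-04,  5.74936520e-04]), 'joint_torque': array([-1.22957324e-02, -5.21619773e+01,  1.17108116e+01, -3.08610964e+01,
        7.63215800e-02,  4.10872581e-02, -2.20913571e-03]), 'ee_pos': array([ 0.50690215, -0.24593584,  0.03777301]), 'eef_rot': array([-2.21016056e-04,  9.99999962e-01,  3.81158924e-05,  1.62305799e-04]), 'ft_force': array([-0.75568715,  0.38287218, -1.03129286]), 'torque': array([-0.01147903, -0.01471085,  0.00894635]), 'grip_force': 14.999956175743137, 'width': 0.03954646139317201}
```

View pics/s1.png

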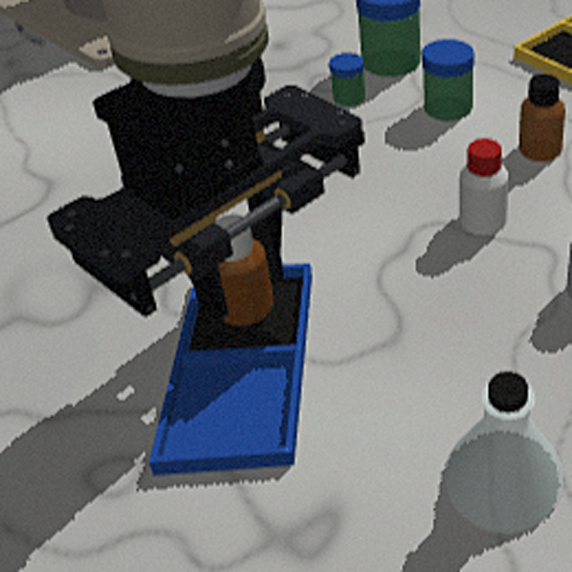

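The crop shows the amber bottle upright over the black pad, at about (245,300). I lower it slowly.

>>> drive_tool(series=[[[0, 0, -0.3], 0], [[0, 0, -0.3], 0], [[0, 0, -0.2], 0], [[0, 0, -0.1], 0], [[0, 0, -0.1], 0], [[0, 0, -0.05], 0], [[0, 0, 0], 0], [[0, 0, 0], 0], [[0, 0, 0], 0], [[0, 0, 0], 0]])

```text
time: 9.0
ee_pos: [0.5068, -0.2459, 0.0271]
eef_rot: [-0.0, 1.0, 0.0, 0.0]
ft_force: [0.2, -0.3, -0.6]
width: 0.0396
grip_force: 15.0
```

>>> drive_tool(series=[[[0, 0, -0.05], 0], [[0, 0, -0.05], 0], [[0, 0, 0], 0], [[0, 0, 0], 0], [[0, 0, 0], 0], [[0, 0, 0], 0], [[0, 0, 0], 0], [[0, 0, 0], 0], [[0, 0, 0], 0], [[0, 0, 0], 0]])

```text
time: 10.25
ee_pos: [0.5068, -0.2459, 0.0266]
eef_rot: [-0.0, 1.0, 0.0, 0.0]
ft_force: [-3.1, 1.0, 7.4]
width: 0.0391
grip_force: 15.0
```

Contact is felt (7 N upward), so I release.

>>> drive_tool(series=[[[0, 0, 0], 0], [[0, 0, 0], 0], [[0, 0, 0], 0], [[0, 0, 0], 0], [[0, 0, 2], 0], [[0, 0, 3], 0], [[0, 0, 4], 0], [[0, 0, 4], 0], [[0.6, 2, 0], 0], [[1.2, 4.1, 0], 0]], hand=0.25)

```text
time: 11.5
ee_pos: [0.5248, -0.1863, 0.1582]
eef_rot: [0.002, 1.0, -0.0, 0.001]
ft_force: [1.3, -0.2, -0.4]
width: 0.0656
grip_force: 0.0
```

>>> drive_tool(series=[[[1.2, 4.1, 0], 0], [[1.2, 4.1, 0], 0], [[1.2, 4.1, 0], 0], [[0.9, 1.1, 0], 0], [[0, 0, 0], 0], [[0, 0, -3], 0], [[0, 0, -2], 0], [[0, 0, 0], 0], [[0, 0, 0], 0], [[0, 0, 0], 0]], hand=0)

```text
time: 12.75
ee_pos: [0.5703, -0.0514, 0.1072]
eef_rot: [0.0, 1.0, 0.0, 0.001]
ft_force: [-0.7, -0.5, -0.5]
width: 0.0872
grip_force: 0.0
```

```bash
python3 w.py b
```

```text
12.75 [ 0.57029824 -0.0514077   0.10719802] [3.50886796e-05 9.99999684e-01 9.34209462e-05 7.88183707e-04] [-0.52  0.36  0.64  1.78 -0.24  1.08  1.78]
white [278.9  17.3]
red [276.2 241. ]
weight [257.1 382.8]
jar [480.9   6.8]
tcp-bench [276.3 207.4]
```

View pics/w_b.png

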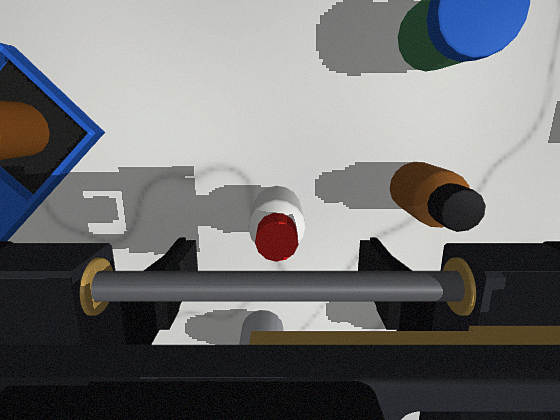

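The wrist view shows the red cap at (277,238) against a predicted (276,241), so its x is about 0.569. I descend with a −1 mm shift.

>>> drive_tool(series=[[[-0.1, 0, -2], 0], [[0, 0, -3], 0], [[0, 0, -2], 0], [[0, 0, -1], 0], [[0, 0, -0.5], 0], [[0, 0, 0], 0], [[0, 0, 0], 0], [[0, 0, 0], 0], [[0, 0, 0], 0], [[0, 0, 0], 0]])

```text
time: 14.05
ee_pos: [0.5688, -0.0509, 0.0212]
eef_rot: [-0.0, 1.0, 0.0, 0.0]
ft_force: [-0.2, -1.3, -0.1]
width: 0.087
grip_force: 0.0
```

>>> drive_tool(series=[[[0, 0, 0], 0], [[0, 0, 0], 0], [[0, 0, 0], 0], [[0, 0, 0], 0], [[0, 0, 0], 0], [[0, 0, 0], 0], [[0, 0, 0], 0], [[0, 0, 0], 0], [[0, 0, 0], 0], [[0, 0, 0], 0]], hand=1, newtons=15)

```text
time: 15.3
ee_pos: [0.5688, -0.051, 0.0211]
eef_rot: [-0.0, 1.0, 0.0, 0.0]
ft_force: [-0.8, -0.4, 0.3]
width: 0.0392
grip_force: 15.0
```

>>> drive_tool(series=[[[0, 0, 2], 0], [[0, 0, 4], 0], [[0, 0, 5], 0], [[0, -3, 0], -2], [[-0.1, -5, 0], -2], [[-0.2, -5, 0], -2], [[-0.2, -5, 0], -2], [[-0.1, -4, 0], -2], [[-0.1, -2.5, 0], -2], [[0, -0.8, 0], 0]])

```text
time: 16.55
ee_pos: [0.5612, -0.3058, 0.1323]
eef_rot: [0.105, 0.994, -0.0, 0.0]
ft_force: [-0.9, 0.1, -0.9]
width: 0.0397
grip_force: 15.0
```

>>> drive_tool(series=[[[0, 0, 0], 0], [[0, 0, -2], 0], [[0, 0, -3], 0], [[0, 0, -3], 0], [[0, 0, -1], 0], [[0, 0, -0.5], 0], [[0, 0, 0], 0], [[0, 0, 0], 0], [[0, 0, 0], 0], [[0, 0, 0], 0]])

```text
time: 17.8
ee_pos: [0.5619, -0.304, 0.0364]
eef_rot: [0.104, 0.995, 0.0, 0.0]
ft_force: [0.3, 0.4, -0.1]
width: 0.0396
grip_force: 15.0
```

```bash
python3 - <<'E'
from bench import r,vision
import cv2
c=vision.camera("scene");cv2.imwrite("pics/s2.png",cv2.resize(cv2.cvtColor(c["color"],cv2.COLOR_RGB2BGR)[150:410,60:320],None,fx=2.2,fy=2.2,interpolation=cv2.INTER_CUBIC))
print(r.read_state()["joint_positions"])
E
```

```text
[-0.07887834  0.62070236  0.67932038  1.64726794 -0.44010437  1.03151016
  2.10131889]
```

View pics/s2.png

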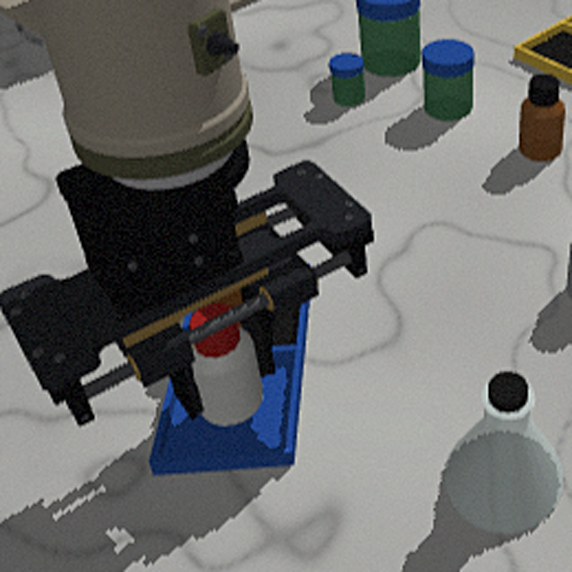

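The crop shows the red-capped bottle upright over the bare blue bay, at about (225,390). I lower it.

>>> drive_tool(series=[[[0, 0, -0.3], 0], [[0, 0, -0.3], 0], [[0, 0, -0.2], 0], [[0, 0, -0.1], 0], [[0, 0, -0.1], 0], [[0, 0, -0.05], 0], [[0, 0, -0.05], 0], [[0, 0, 0], 0], [[0, 0, 0], 0], [[0, 0, 0], 0]])

```text
time: 19.1
ee_pos: [0.5618, -0.304, 0.0251]
eef_rot: [0.104, 0.995, 0.0, 0.0]
ft_force: [-0.3, -0.6, -0.1]
width: 0.0392
grip_force: 15.0
```

>>> drive_tool(series=[[[0, 0, -0.03], 0], [[0, 0, -0.03], 0], [[0, 0, 0], 0], [[0, 0, 0], 0], [[0, 0, 0], 0], [[0, 0, 0], 0], [[0, 0, 0], 0], [[0, 0, 0], 0], [[0, 0, 0], 0], [[0, 0, 0], 0]])

```text
time: 20.35
ee_pos: [0.5618, -0.304, 0.025]
eef_rot: [0.104, 0.995, 0.0, 0.0]
ft_force: [-3.7, 1.6, 6.8]
width: 0.0397
grip_force: 15.0
```

>>> drive_tool(series=[[[0, 0, 0], 0], [[0, 0, 0], 0], [[0, 0, 0], 0], [[0, 0, 0], 0], [[0, 0, 2], 0], [[0, 0, 3], 0], [[0, 0, 4], 0], [[0, 0, 4], 0], [[1, 2, 0], 2], [[2, 4, 0], 2]], hand=0.25)

```text
time: 21.6
ee_pos: [0.5915, -0.2449, 0.1559]
eef_rot: [0.071, 0.998, -0.0, 0.001]
ft_force: [1.3, -0.1, -0.0]
width: 0.0653
grip_force: 0.0
```

>>> drive_tool(series=[[[2, 4, 0], 2], [[2, 4, 0], 2], [[2, 4, 0], 2], [[2, 3.5, 0], 2], [[1.2, 2.3, 0], 0], [[0, 0, -3], 0], [[0, 0, -2], 0], [[0, 0, 0], 0], [[0, 0, 0], 0], [[0, 0, 0], 0]], hand=0)

```text
time: 22.85
ee_pos: [0.6843, -0.0664, 0.1057]
eef_rot: [0.0, 1.0, 0.0, 0.001]
ft_force: [-0.2, 0.5, 0.1]
width: 0.0871
grip_force: 0.0
```

```bash
python3 w.py c
```

```text
22.85 [ 0.68429344 -0.06638375  0.10570343] [5.13519621e-05 9.99999666e-01 2.27530112e-05 8.14778973e-04] [-0.39  0.62  0.62  1.45 -0.37  1.19  1.85]
white [ 315.2 -292.2]
red [304.9  34.3]
weight [277.5 237.2]
jar [ 560.6 -288.6]
tcp-bench [276.3 207.9]
```

View pics/w_c.png

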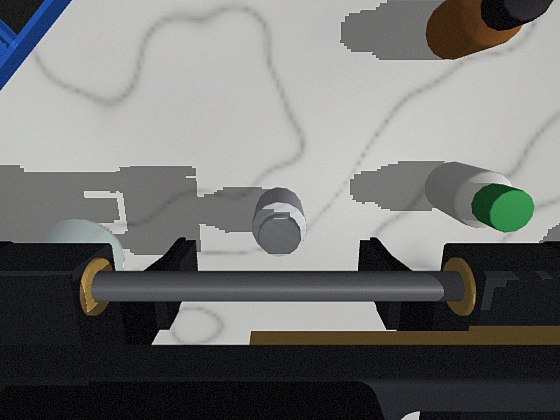

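The knob is at (280,234) against a predicted (277,237), so I shift −1 mm in x and +2 mm in y. The flask is clear to the left at (85,245).

>>> drive_tool(series=[[[-0.1, 0.2, -2], 0], [[0, 0, -3], 0], [[0, 0, -2], 0], [[0, 0, -1], 0], [[0, 0, -0.5], 0], [[0, 0, 0], 0], [[0, 0, 0], 0], [[0, 0, 0], 0], [[0, 0, 0], 0], [[0, 0, 0], 0]])

```text
time: 24.15
ee_pos: [0.6828, -0.0639, 0.0196]
eef_rot: [-0.0, 1.0, 0.0, 0.0]
ft_force: [0.0, 0.4, -0.2]
width: 0.0869
grip_force: 0.0
```

>>> drive_tool(series=[[[0, 0, 0], 0], [[0, 0, 0], 0], [[0, 0, 0], 0], [[0, 0, 0], 0], [[0, 0, 0], 0], [[0, 0, 0], 0], [[0, 0, 0], 0], [[0, 0, 0], 0], [[0, 0, 0], 0], [[0, 0, 0], 0]], hand=1, newtons=45)

```text
time: 25.4
ee_pos: [0.6827, -0.0642, 0.0195]
eef_rot: [-0.0, 1.0, -0.0, -0.0]
ft_force: [-0.8, -1.8, 0.3]
width: 0.037
grip_force: 45.0
```

>>> drive_tool(series=[[[0, 0, 1], 0], [[0, 0, 2], 0], [[0, 0, 3], 0], [[0, 0, 3], 0], [[0, 0, 3], 0], [[0, 0, 1], 0], [[0, 0, 0], 0], [[0, 0, 0], 0], [[0, 0, 0], 0], [[0, 0, 0], 0]])

```text
time: 26.65
ee_pos: [0.6825, -0.0639, 0.1488]
eef_rot: [-0.0, 1.0, -0.0, -0.001]
ft_force: [0.3, 0.0, -3.2]
width: 0.0371
grip_force: 45.0
```

>>> drive_tool(series=[[[-1.4, 1.9, 0], 0], [[-2.6, 3.6, 0], 0], [[-2.6, 3.6, 0], 0], [[-2.6, 3.6, 0], 0], [[-2.6, 3.6, 0], 0], [[-2.6, 3.6, 0], 0], [[-2.6, 3.6, 0], 0], [[-2, 2.7, 0], 0], [[-1.4, 1.8, 0], 0], [[0, 0, 0], 0]])

```text
time: 27.9
ee_pos: [0.4777, 0.2177, 0.1495]
eef_rot: [-0.002, 1.0, 0.0, -0.0]
ft_force: [0.6, -1.3, -3.9]
width: 0.0366
grip_force: 45.0
```

>>> drive_tool(series=[[[0, 0, 0], 0], [[0, 0, -2], 0], [[0, 0, -3], 0], [[0, 0, -3], 0], [[0, 0, -2], 0], [[0, 0, -1], 0], [[0, 0, -0.5], 0], [[0, 0, 0], 0], [[0, 0, 0], 0], [[0, 0, 0], 0]])

```text
time: 29.15
ee_pos: [0.479, 0.2163, 0.035]
eef_rot: [-0.0, 1.0, 0.0, 0.0]
ft_force: [0.3, -0.5, -3.3]
width: 0.0369
grip_force: 45.0
```

```bash
python3 - <<'E'
from bench import r,vision
import cv2
c=vision.camera("scene");cv2.imwrite("pics/s3.png",cv2.resize(cv2.cvtColor(c["color"],cv2.COLOR_RGB2BGR)[80:280,200:440],None,fx=2.5,fy=2.5,interpolation=cv2.INTER_CUBIC))
print(r.read_state()["joint_positions"])
E
```

```text
[-0.97527196  0.35072009  0.5372302   1.95034231 -0.22704954  0.89867197
  1.24887871]
```

View pics/s3.png

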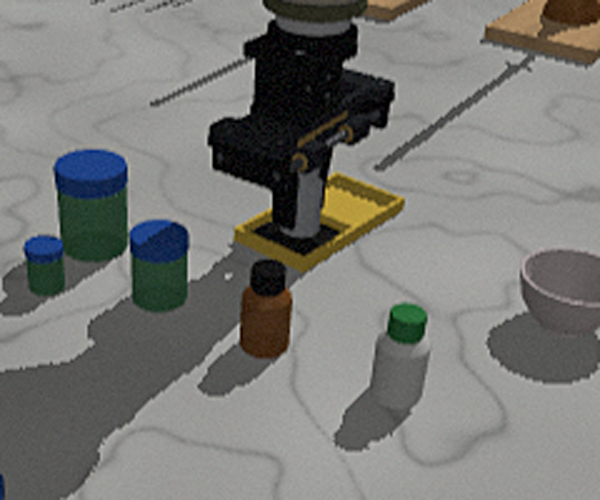

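The weight hangs upright over the yellow tray's black pad, at about (305,230). I lower it.

>>> drive_tool(series=[[[0, 0, -0.3], 0], [[0, 0, -0.3], 0], [[0, 0, -0.2], 0], [[0, 0, -0.1], 0], [[0, 0, -0.1], 0], [[0, 0, -0.05], 0], [[0, 0, 0], 0], [[0, 0, 0], 0], [[0, 0, 0], 0], [[0, 0, 0], 0]])

```text
time: 30.45
ee_pos: [0.4788, 0.2161, 0.024]
eef_rot: [-0.0, 1.0, 0.0, 0.0]
ft_force: [0.1, -0.6, -3.5]
width: 0.0369
grip_force: 45.0
```

>>> drive_tool(series=[[[0, 0, -0.03], 0], [[0, 0, -0.03], 0], [[0, 0, 0], 0], [[0, 0, 0], 0], [[0, 0, 0], 0], [[0, 0, 0], 0], [[0, 0, 0], 0], [[0, 0, 0], 0], [[0, 0, 0], 0], [[0, 0, 0], 0]])

```text
time: 31.7
ee_pos: [0.4788, 0.2161, 0.0234]
eef_rot: [-0.0, 1.0, 0.0, -0.0]
ft_force: [-0.6, -0.8, -2.4]
width: 0.0364
grip_force: 45.0
```

>>> drive_tool(series=[[[0, 0, -0.03], 0], [[0, 0, 0], 0], [[0, 0, 0], 0], [[0, 0, 0], 0], [[0, 0, 0], 0], [[0, 0, 0], 0], [[0, 0, 0], 0], [[0, 0, 0], 0], [[0, 0, 0], 0], [[0, 0, 0], 0]])

```text
time: 32.95
ee_pos: [0.4788, 0.2161, 0.0234]
eef_rot: [-0.0, 1.0, 0.0, -0.0]
ft_force: [-3.6, -0.7, 5.4]
width: 0.0369
grip_force: 45.0
```

>>> drive_tool(series=[[[0, 0, 0], 0], [[0, 0, 0], 0], [[0, 0, 0], 0], [[0, 0, 0], 0], [[0, 0, 2], 0], [[0, 0, 3], 0], [[0, 0, 4], 0], [[0, 0, 4], 0], [[-0.5, -2, 0], 0], [[-1, -4, 0], 0]], hand=0.25)

```text
time: 34.2
ee_pos: [0.4634, 0.1559, 0.1527]
eef_rot: [-0.001, 1.0, -0.0, 0.0]
ft_force: [-0.3, -0.5, 0.3]
width: 0.0652
grip_force: 0.0
```

>>> drive_tool(series=[[[-1, -4, 0], 0], [[-0.9, -4, 0], 0], [[-0.45, -1.8, 0], 0], [[0, 0, 0], 0], [[0, 0, -2], 0], [[0, 0, -3], 0], [[0, 0, 0], 0], [[0, 0, 0], 0], [[0, 0, 0], 0], [[0, 0, 0], 0]], hand=0)

```text
time: 35.45
ee_pos: [0.4407, 0.0583, 0.1037]
eef_rot: [-0.0, 1.0, 0.0, 0.0]
ft_force: [-1.0, -0.2, -0.4]
width: 0.087
grip_force: 0.0
```

```bash
python3 w.py d
```

```text
35.45 [0.44070377 0.0583287  0.10373401] [-2.96099663e-04  9.99999753e-01  4.01392598e-04  4.94983895e-04] [-0.91  0.04  0.7   2.1  -0.03  1.01  1.38]
white [ 98.  254.5]
red [121.1 414.5]
weight [126.6 514.8]
jar [276. 237.]
tcp-bench [276.2 208.6]
```

View pics/w_d.png

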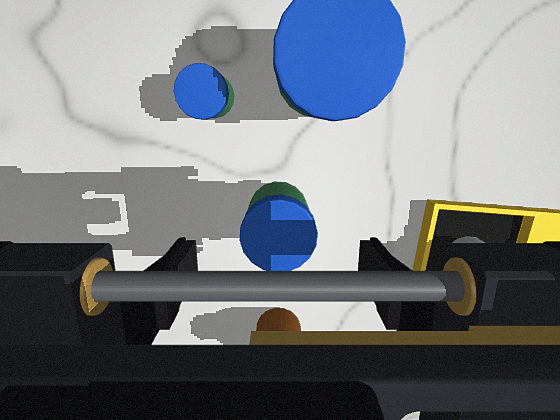

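The lid centre is at (278,234) against a predicted (276,237), so I shift −1.5 mm in x and +1 mm in y. The large jar is well clear.

>>> drive_tool(series=[[[-0.15, 0.1, -2], 0], [[0, 0, -3], 0], [[0, 0, -1.8], 0], [[0, 0, -1], 0], [[0, 0, -0.5], 0], [[0, 0, 0], 0], [[0, 0, 0], 0], [[0, 0, 0], 0], [[0, 0, 0], 0], [[0, 0, 0], 0]])

```text
time: 36.75
ee_pos: [0.4388, 0.0592, 0.0202]
eef_rot: [-0.0, 1.0, 0.0, 0.0]
ft_force: [0.1, -0.1, 0.4]
width: 0.0868
grip_force: 0.0
```

>>> drive_tool(series=[[[0, 0, 0], 0], [[0, 0, 0], 0], [[0, 0, 0], 0], [[0, 0, 0], 0], [[0, 0, 0], 0], [[0, 0, 0], 0], [[0, 0, 0], 0], [[0, 0, 0], 0], [[0, 0, 0], 0], [[0, 0, 0], 0]], hand=1, newtons=20)

```text
time: 38.0
ee_pos: [0.4388, 0.0591, 0.0201]
eef_rot: [-0.0, 1.0, 0.0, -0.0]
ft_force: [0.4, -0.4, -0.1]
width: 0.0493
grip_force: 20.0
```

>>> drive_tool(series=[[[0, 0, 1], 0], [[0, 0, 2], 0], [[0, 0, 3], 0], [[0, 0, 3], 0], [[0, 0, 3], 0], [[0, 0, 2], 0], [[0, 0, 0], 0], [[0, 0, 0], 0], [[0, 0, 0], 0], [[0, 0, 0], 0]])

```text
time: 39.25
ee_pos: [0.4385, 0.0589, 0.1595]
eef_rot: [-0.0, 1.0, -0.0, -0.0]
ft_force: [-0.4, 0.3, -1.3]
width: 0.0492
grip_force: 20.0
```

>>> drive_tool(series=[[[0.4, 2, 0], 0], [[0.7, 3.5, 0], 0], [[0.7, 3.7, 0], 0], [[0.7, 3.7, 0], 0], [[0.7, 3.7, 0], 0], [[0.6, 3.3, 0], 0], [[0.45, 2.3, 0], 0], [[0.3, 1.5, 0], 0], [[0, 0, 0], 0], [[0, 0, 0], 0]])

```text
time: 40.5
ee_pos: [0.4844, 0.2951, 0.16]
eef_rot: [0.0, 1.0, -0.0, -0.0]
ft_force: [1.1, -0.5, -0.9]
width: 0.0493
grip_force: 20.0
```

>>> drive_tool(series=[[[0, 0, -2], 0], [[0, 0, -3], 0], [[0, 0, -3], 0], [[0, 0, -2.5], 0], [[0, 0, -1.3], 0], [[0, 0, -0.5], 0], [[0, 0, 0], 0], [[0, 0, 0], 0], [[0, 0, 0], 0], [[0, 0, 0], 0]])

```text
time: 41.75
ee_pos: [0.4844, 0.2963, 0.0374]
eef_rot: [-0.0, 1.0, 0.0, 0.0]
ft_force: [0.2, 0.7, -1.5]
width: 0.0494
grip_force: 20.0
```

```bash
python3 - <<'E'
from bench import r,vision
import cv2
c=vision.camera("scene");cv2.imwrite("pics/s4.png",cv2.resize(cv2.cvtColor(c["color"],cv2.COLOR_RGB2BGR)[80:280,200:440],None,fx=2.5,fy=2.5,interpolation=cv2.INTER_CUBIC))
E
```

```text
(no output)
```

View pics/s4.png

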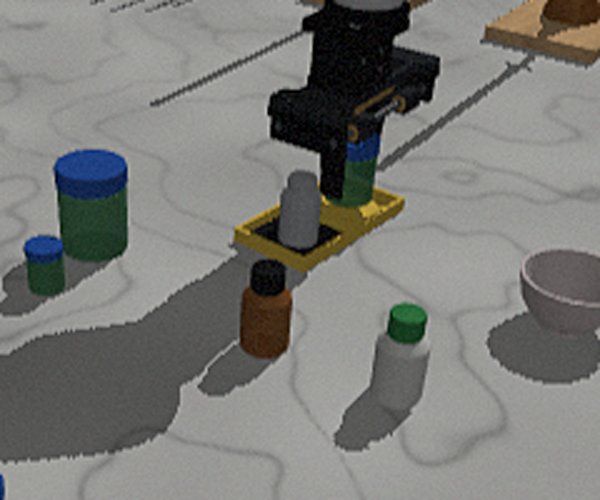

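The jar is upright over the bare yellow bay at (360,175), and the weight stands on the pad at (300,215). Contact is expected at TCP z ≈ 0.024.

>>> drive_tool(series=[[[0, 0, -0.4], 0], [[0, 0, -0.3], 0], [[0, 0, -0.2], 0], [[0, 0, -0.15], 0], [[0, 0, -0.1], 0], [[0, 0, -0.1], 0], [[0, 0, -0.05], 0], [[0, 0, 0], 0], [[0, 0, 0], 0], [[0, 0, 0], 0]])

```text
time: 43.05
ee_pos: [0.4843, 0.2961, 0.0241]
eef_rot: [-0.0, 1.0, 0.0, 0.0]
ft_force: [-0.6, -1.0, -0.0]
width: 0.0496
grip_force: 20.0
```

>>> drive_tool(series=[[[0, 0, -0.03], 0], [[0, 0, 0], 0], [[0, 0, 0], 0], [[0, 0, 0], 0], [[0, 0, 0], 0], [[0, 0, 0], 0], [[0, 0, 0], 0], [[0, 0, 0], 0], [[0, 0, 0], 0], [[0, 0, 0], 0]])

```text
time: 44.3
ee_pos: [0.4845, 0.2961, 0.0241]
eef_rot: [-0.0, 1.0, 0.0, 0.0]
ft_force: [-0.9, -2.2, 6.2]
width: 0.049
grip_force: 20.0
```

Contact is felt. I release, retreat clear, and check.

>>> drive_tool(series=[[[0, 0, 0], 0], [[0, 0, 0], 0], [[0, 0, 0], 0], [[0, 0, 0], 0], [[0, 0, 2], 0], [[0, 0, 3], 0], [[0, 0, 4], 0], [[0, 0, 4], 0], [[0, 0, 4], 0], [[0, 0, 4], 0]], hand=0.25)

```text
time: 45.55
ee_pos: [0.4843, 0.2957, 0.2367]
eef_rot: [0.0, 1.0, 0.001, 0.0]
ft_force: [1.0, -0.7, -0.5]
width: 0.0652
grip_force: 0.0
```

>>> drive_tool(series=[[[-2, 3, 0], 0], [[-3, 4, 0], 0], [[-3, 4, 0], 0], [[-3, 4, 0], 0], [[-3, 4, 0], 0], [[-2, 3, 0], 0], [[0, 0, 0], 0], [[0, 0, 0], 0], [[0, 0, 0], 0], [[0, 0, 0], 0]])

```text
time: 46.8
ee_pos: [0.3251, 0.5154, 0.2342]
eef_rot: [0.001, 1.0, 0.0, 0.0]
ft_force: [-0.2, -1.0, 0.4]
width: 0.0652
grip_force: 0.0
```

```bash
python3 - <<'E'
from bench import r,vision
import cv2,numpy as np
a=cv2.cvtColor(vision.camera("top")["color"],cv2.COLOR_RGB2BGR)[90:290,100:490]
b=cv2.cvtColor(vision.camera("scene")["color"],cv2.COLOR_RGB2BGR)[130:370,110:450]
a=cv2.resize(a,(560,287),interpolation=cv2.INTER_CUBIC);b=cv2.resize(b,None,fx=560/340,fy=1.3,interpolation=cv2.INTER_CUBIC)
cv2.imwrite("pics/fin.png",np.vstack([a,b[:312]]))
E
```

```text
(no output)
```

View pics/fin.png

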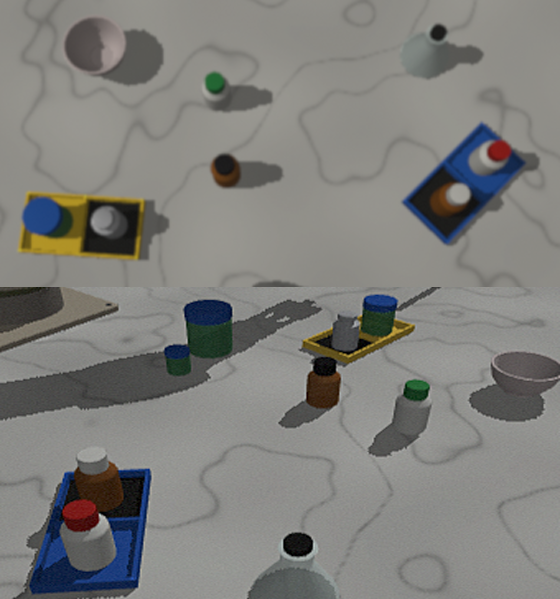

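The composite shows all four items upright in the right bays: white cap (455,195) on the pad and red cap (495,152) in the blue tray, weight (105,220) on the pad and jar (42,215) in the yellow tray. The other items have not moved.

```bash
python3 -c "
from bench import r
print(r.close_job())"
```

```text
the job is handed in; nothing more can be done
None
```

The job is handed in at about 47 s: the final pictures show all four items upright in their correct bays in both trays, and the black-capped and green-capped bottles, flask and bowl where they were.

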